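Clamp a round bottle centred in a V-block

TASK

Stand the small blue-capped bottle upright on the plate of the bench clamp, between the open jaw and the V, and let go of it. Then slide the jaw up behind it until the bottle has settled against both faces of the V and is held there with a squeeze of about 8 N (it is glass: never more than 15 N), and leave it clamped. Do not disturb the tall vial standing nearby.

Things in the scene. Friction and masses are not known exactly. Their poses are not given: they have to be found in the camera images.
- bottle_mid (a point): centre (half-way up) of the loose glass bottle with blue screw cap: 99 mm tall, about 0.17 kg. Body 56 mm in diameter for the lower 60 mm, then neck and cap, 42 mm in diameter, from 60 to 97 mm above its underside. z axis up along the bottle; its underside is 49.5 mm below this point.
- clamp: bench bottle clamp, fixed: dark grey plate 252 x 112 x 10 mm (all in mm). Origin on the table surface; z up; x runs along the plate from the jaw to the apex of the V. The plate spans x -176 to 76, y -56 to 56, its top is at z 10. Two guide strips 14 high (outer edges y -36 and 36) run from x -175 to -63. With the jaw open the bottle stands loose near x = -25, y = 0.
- v_seat (a point): point on the plate's top on the clamp's own z axis, axes as the clamp. A 56 mm bottle would settle with its axis here if both face pads were at their thinnest; as the pads are of unknown thickness it really settles up to 10 mm nearer the jaw (-x) and up to 5 mm to either side (y). The V is 90 degrees between upright faces and opens to -x.
- cheek_left: grey block with the V's face at the clamp's +y side, top 56 mm above the table. Origin on the plate's top on the clamp's z axis; its x axis points from there square to the face, 45 degrees from the clamp's x. The block's face is at x = 30 mm; on it sits a slippery white pad (42 mm wide, friction 0.12) that stands 2 to 9 mm proud; how much is unknown and differs from cheek to cheek.
- cheek_right: the same at the clamp's -y side, mirrored; its x axis points 45 degrees the other way.
- jaw (a joint): travel (m) of the blue sliding jaw: 0 = fully back, where it starts to within 0.015; grows to 0.075 as it slides along the clamp's +x to the V. Moving it takes about 9 N against steady drag (more when fast: 20 N per m/s); the drag also holds it where it is left, against the nose spring up to about 9 N.
- jaw_nose (a point): middle of the front of the slippery white nose plate on the jaw, which pushes the bottle: 44 mm wide, 19 to 49 mm above the table; at clamp x = -85 mm + jaw travel when free. It is sprung: it gives 1 mm for every 4 N, 6 mm at most (this point shows it free). Squeeze on the bottle = push on the jaw less the drag.
- jaw_handle (a point): centre of the black upright handle on the jaw: 16 mm thick along the clamp's x, 36 mm wide along y, its free part from 42 to 91 mm above the table; this point is 71 mm above the table on the clamp's middle line (y = 0), at clamp x = -131 mm + jaw travel. It can be pushed from behind or pinched from above.
- tan_vial_mid (a point): centre of a tall clear vial with tan filling and white cap, 28 mm in diameter, 113 mm tall, standing loose; leave it alone.
There are look-alikes about, which are no part of the job. What is shaped like the part that bears bottle_mid but red is not meant.

How it is judged:
By the outcome, as a careful person would: the job done as asked, in the order asked, and still so for the second after the job is handed in, with the robot touching nothing.
It also fails if it takes over 58 s, if anything falls off the work surface, if the arm or the gripper's body presses on something with over 40 N, if the wrist force passes 120 N, or if a joint passes its speed limit or range.

ROBOT

A 7-joint arm with a two-finger parallel gripper is mounted at the origin on a cart in front of the work surface, level with it; the furniture and walls round the work are solid. World frame = base frame: x ahead of the robot, y to its left, z up, the work surface at z = 0. Lengths are in mm, angles in rad, forces in N, time in s.
With the tool pointing down it reaches from about 400 to 850 mm from the base axis. Payload 10.4 kg.
Tool frame: the origin (TCP) lies at the very end of the fingers, on their centre line; the grasp point (between the pads) lies bot.hold_point_z behind it (bot.hold_point_z is the distance from the TCP to the grasp point, in mm); z points along the fingers, y is the direction in which the jaws open and shut (so a half turn about z gives the same grasp; the last joint's range is limited). The gripper opens to 85 mm and grips with 20 to 120 N. Pads are 22 mm wide; open, the fingers measure 114 mm over their backs; the gripper's body (76 mm by 85 mm) begins 54 mm behind the grasp point. The pads swing forward as they close: fully open they stand 13 mm farther back than shut.
Start: joints at [-1.33, 0.332, -0.065, 1.46, 0.022, 1.35, -0.088], TCP at [162.955, 603.404, 231.338] pointing down, gripper open.
Joint ranges: [-2.6, 2.6], [-0.5, 2.12], [-1.47, 1.34], [0.16, 2.42], [-1.27, 4.41], [0.06, 2.06], [-2.6, 2.6]. Speed limits (rad/s): [2.22, 2.22, 2.79, 2.79, 3.14, 3.14, 3.14].

INTERFACE

Orientations are given as a unit quaternion [w, x, y, z].
In Python, from workcell import bot, eyes gives the robot as it stands. The module is installed in compiled form; this text tells all that it offers.
- The arm moves only by the tool arm_command, never from a script. Its argument "series" is one flat list of numbers, 7 for each row, row after row: the finger opening in mm, from 0 to 85.4, then the shift along the world's x, y, z in mm, then the turn, a rotation vector about the world's x, y, z in rad. In form: [grip, dx, dy, dz, rx, ry, rz, grip, dx, dy, dz, rx, ry, rz, ...]. A call has 1 to 20 rows; each row shifts and turns the commanded pose from where the row before left it; what a row does not reach is not made up. A row lasts 1/10 s, in which the tool goes at most 50 mm and 8.59 degrees, less where a joint would pass 70% of its speed; a pose out of reach is approached as far as the arm can. A call is refused whole if a number of a shift passes 50 or a number of a turn 0.15, either way. A call with a gripper value outside its range is refused whole. The fingers move at their own pace and stop on an object; "grip_force" is the grip in N (left out, the last holds). Time passes only in rows, so rows that do not move let the fingers close. It gives the time, the measured TCP pose, the force and the opening at its end, in the units of the state.
- bot.observe(): the state, without advancing time (a new reading comes with each control period).
- eyes.camera(name): name is "scene" or "top" or "wrist"; returns the picture (400x640x3 uint8, red, green, blue); there is no depth.
- eyes.get_calibration(name): a dict with "fov_y" (degrees; the focal length in pixels is half the picture's height over the tangent of half this angle, whatever the lens; pixels are square), "cx", "cy" (the principal point, pixels), "R" (3x3) and "t" (3): a world point X has camera coordinates R X + t. Camera axes: x right, y down, z forward; pixel columns grow to the right and rows downward; lengths in mm; the calibration is good to about 2 mm. A picture is of the moment at which its call begins: read the wrist's pose just before it. get_calibration takes no time and is no camera call; for the wrist camera it gives the pose at the moment of the call.
- bot.finish_job(): hands the job in, once; it reports no verdict.
The state is a dict: "time": time; "q": joint angles; "qd": joint speeds; "joint_torque": joint torques, N m; "tcp_pos": TCP position; "orientation": TCP orientation; "force": force on the tool from outside, world axes, zero at the start; "moment": the same for the moment, N m; "finger_gap": opening from 0.0 (shut) to 1.0 (fully open).
Only numpy, scipy, OpenCV 4.12 (cv2) and the standard library are available. Lean on these libraries where they do the work, as an engineer would, in place of code of your own. Each camera call takes 0.05 s, during which the arm holds its last target.

## Working session

There is one attempt and no reset: what is moved stays moved. The work goes in short steps, Python scripts to look and compute and a tool call to move; the robot and the scene stay as the last step left them, time stands still between calls to the robot, and variables do not carry over. Pictures are saved under pics/ and viewed, and the job is handed in when it is done.

Besides the shell and the picture viewer there is one more tool, called as a command line: name --argument value ..., lists and objects as JSON in quotes. arm_command: Moves the arm, as the interface text tells. Its arguments: {"type":"object","properties":{"series":{"type":"array"},"grip_force":{"type":"number"}},"required":["series"]}

```bash
mkdir -p pics; ls; python3 - <<'E'
from workcell import bot, eyes
import cv2
print(bot.observe(), bot.hold_point_z)
for n in ["scene","top","wrist"]:
    c=eyes.get_calibration(n); print(n,c)
    im=eyes.camera(n); cv2.imwrite(f"pics/{n}0.png",im[:,:,::-1])
print(bot.observe()['time'])
E
```

```text
pics
{'time': 0.0, 'q': array([-1.32955621,  0.3328584 , -0.06466714,  1.46098413,  0.02161116,
        1.34991873, -0.0885399 ]), 'qd': array([ 0.00078336, -0.00048343,  0.00010035,  0.00033268,  0.0009473 ,
        0.00040909, -0.00021202]), 'joint_torque': array([-3.86636975e-04, -6.25440431e+01,  4.87019552e-02, -3.91609883e+01,
        1.61437044e-02,  1.00828646e-02,  1.94911257e-05]), 'tcp_pos': array([162.9187482 , 602.97785554, 230.50383778]), 'orientation': array([-5.06857698e-05,  1.31560829e-01,  9.91307826e-01, -7.34778761e-04]), 'force': array([0.05884085, 0.40265506, 0.52291228]), 'moment': array([-0.00025392, -0.01574295,  0.0161033 ]), 'finger_gap': 0.9978646822822247} 18.700000000000003
scene {'fov_y': 51.35162094793209, 'cx': 308.68638443767486, 'cy': 193.09114958780663, 'R': array([[-0.85763163, -0.51400469, -0.01634525],
       [-0.2630253 ,  0.46573396, -0.8449317 ],
       [ 0.44191139, -0.72034094, -0.53462441]]), 't': array([ 603.21946204,   72.82303221, 1017.23731987])}
top {'fov_y': 51.47347641602934, 'cx': 315.68557060004645, 'cy': 194.90269342423568, 'R': array([[-1.33267248e-01, -9.91080135e-01,  8.51313312e-05],
       [-9.67094078e-01,  1.30023138e-01, -2.18684768e-01],
       [ 2.16723060e-01, -2.92258471e-02, -9.75795555e-01]]), 't': array([360.31849785, 500.90295047, 971.71441587])}
wrist {'fov_y': 65.47833244516193, 'cx': 317.9149832182877, 'cy': 194.95876377314167, 'R': array([[ 2.61204400e-01,  9.65283316e-01, -6.18185980e-04],
       [ 9.29736941e-01, -2.51413302e-01,  2.69036379e-01],
       [ 2.59540908e-01, -7.08482363e-02, -9.63129817e-01]]), 't': array([-625.58471804,  -34.43148575,  377.75491013])}
0.15
```

View pics/scene0.png

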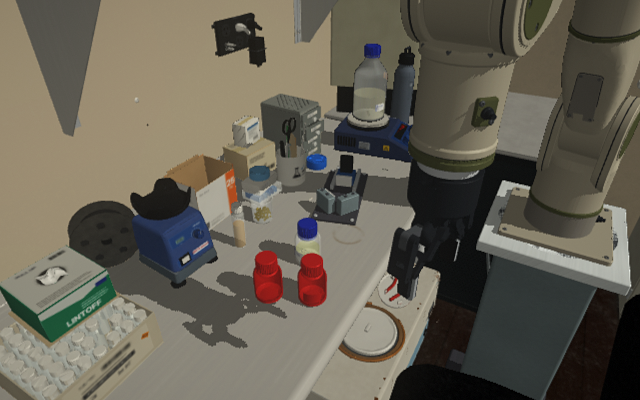

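View pics/top0.png

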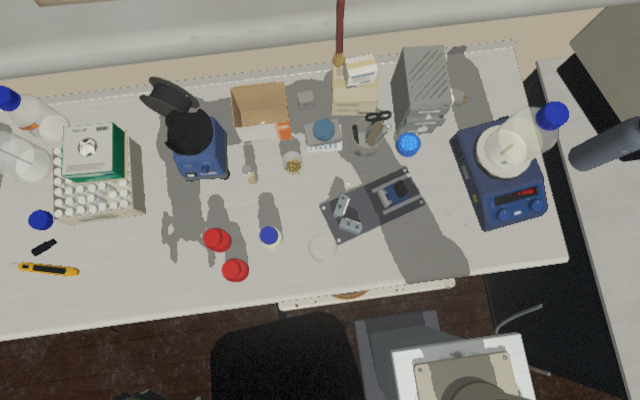

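View pics/wrist0.png

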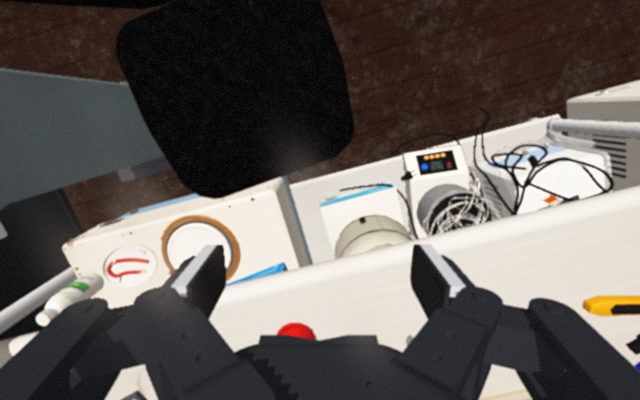

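```bash
python3 - <<'E'
import cv2
t=cv2.imread('pics/top0.png'); s=cv2.imread('pics/scene0.png')
cv2.imwrite('pics/t1.png',cv2.resize(t[155:255,300:440],None,fx=5.5,fy=5.5,interpolation=cv2.INTER_CUBIC))
cv2.imwrite('pics/t2.png',cv2.resize(t[150:290,190:320],None,fx=4,fy=4,interpolation=cv2.INTER_CUBIC))
cv2.imwrite('pics/s1.png',cv2.resize(s[140:310,220:390],None,fx=3.5,fy=3.5,interpolation=cv2.INTER_CUBIC))
E
```

```text
(no output)
```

View pics/t1.png

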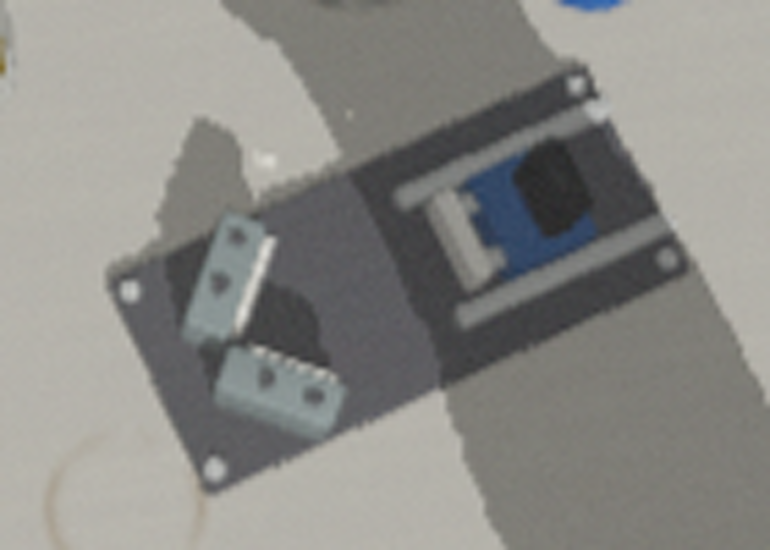

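View pics/t2.png

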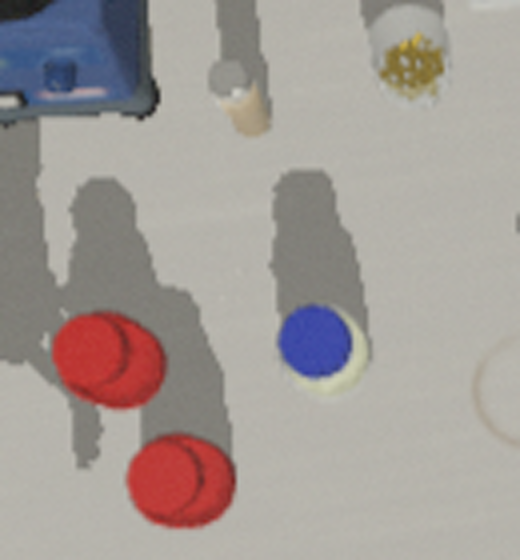

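View pics/s1.png

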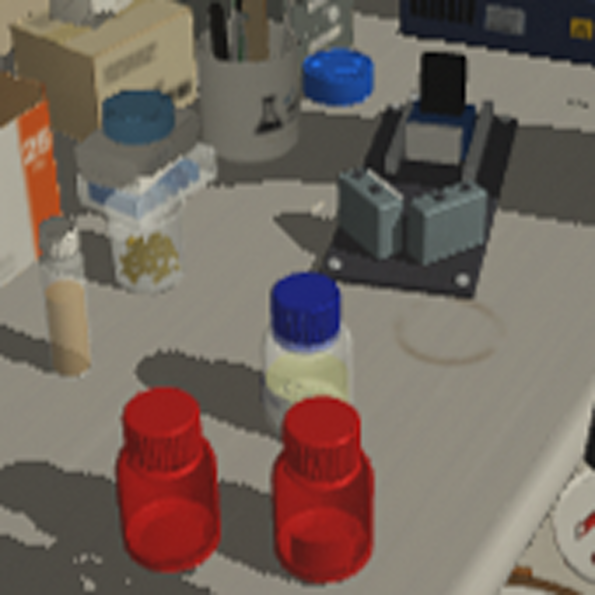

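```bash
cat > h.py <<'E'
import numpy as np, cv2
def ray(c,uv):
    f=200/np.tan(np.radians(c['fov_y'])/2)
    uv=np.atleast_2d(uv).astype(float)
    d=np.c_[(uv[:,0]-c['cx'])/f,(uv[:,1]-c['cy'])/f,np.ones(len(uv))]@np.array(c['R'])
    o=-np.array(c['R']).T@np.array(c['t'])
    return o,d
def onz(c,uv,z):
    o,d=ray(c,uv); return o+d*((z-o[2])/d[:,2])[:,None]
def proj(c,X):
    f=200/np.tan(np.radians(c['fov_y'])/2)
    p=np.atleast_2d(X)@np.array(c['R']).T+np.array(c['t'])
    return np.c_[c['cx']+f*p[:,0]/p[:,2],c['cy']+f*p[:,1]/p[:,2]]
def two(c1,u1,c2,u2):
    o1,d1=ray(c1,u1);o2,d2=ray(c2,u2);d1=d1[0];d2=d2[0]
    A=np.c_[d1,-d2];s=np.linalg.lstsq(A,o2-o1,rcond=None)[0]
    a=o1+s[0]*d1;b=o2+s[1]*d2
    return (a+b)/2,np.linalg.norm(a-b)
E
python3 - <<'E'
from workcell import bot, eyes
from h import *
ct=eyes.get_calibration('top');cs=eyes.get_calibration('scene')
t=cv2.imread('pics/top0.png'); s=cv2.imread('pics/scene0.png')
def cap(im,box):
    x0,y0,x1,y1=box; h=cv2.cvtColor(im,cv2.COLOR_BGR2HSV)
    m=cv2.inRange(h,(112,120,60),(128,255,255)); k=np.zeros_like(m);k[y0:y1,x0:x1]=m[y0:y1,x0:x1]
    c=max(cv2.findContours(k,0,1)[0],key=cv2.contourArea); return c[:,0,:],cv2.minEnclosingCircle(c),cv2.boundingRect(c),cv2.contourArea(c)
c,mc,br,a=cap(t,(250,215,295,260));print('topcap',mc,br,a)
P=onz(ct,c,98);print('cap',cv2.fitEllipse(P[:,:2].astype(np.float32)), cv2.minEnclosingCircle(P[:,:2].astype(np.float32)))
c,mc,br,a=cap(s,(285,205,335,250));print('scenecap',mc,br,a)
# plate
g=cv2.cvtColor(t,cv2.COLOR_BGR2GRAY)
for q in [(190,205),(350,190),(372,200),(405,235),(390,240),(400,175),(330,180)]: print(q,t[q[1],q[0]])
U=np.array([(108,270),(205,492),(688,265),(580,65)])/5.5+[300,155]-0.4
C=onz(ct,U,10);print(C, [np.linalg.norm(C[i]-C[(i+1)%4]) for i in range(4)])
# vial
print(onz(ct,[[250,180]],0))
E
```

```text
topcap ((268.47369384765625, 234.73684692382812), 8.649941444396973) (260, 227, 18, 17) 209.5
cap ((455.3213806152344, 413.25823974609375), (37.08469772338867, 39.15174865722656), 126.52835845947266) ((455.8713073730469, 412.79156494140625), 20.320110321044922)
scenecap ((307.0914306640625, 227.55447387695312), 10.995887756347656) (298, 218, 19, 21) 313.5
(190, 205) [118 126 126]
(350, 190) [119 126 127]
(372, 200) [65 64 66]
(405, 235) [118 124 127]
(390, 240) [119 124 126]
(400, 175) [69 67 67]
(330, 180) [170 178 179]
[[530.33095565 283.02241468  10.        ]
 [421.57071601 252.98185197  10.        ]
 [496.48695885  13.36667716  10.        ]
 [599.28147204  45.96764333  10.        ]] [np.float64(112.83273077204794), np.float64(251.05353102963085), np.float64(107.84032147949023), np.float64(246.87879278417176)]
[[619.67796589 454.79323456   0.        ]]
```

```bash
python3 - <<'E'
from workcell import bot, eyes
from h import *
ct=eyes.get_calibration('top')
t=cv2.imread('pics/top0.png');g=cv2.cvtColor(t,cv2.COLOR_BGR2GRAY)
B=cv2.resize(g,None,fx=4,fy=4,interpolation=cv2.INTER_CUBIC)
m=(B<97).astype(np.uint8);k=np.zeros_like(m);k[660:980,1260:1730]=m[660:980,1260:1730]
k=cv2.morphologyEx(k,cv2.MORPH_OPEN,np.ones((9,9)))
n,l,st,_=cv2.connectedComponentsWithStats(k);k=(l==1+np.argmax(st[1:,4])).astype(np.uint8)
cv2.imwrite('pics/mask.png',k[640:1000,1240:1750]*255)
c=max(cv2.findContours(k,0,1)[0],key=cv2.contourArea)[:,0,:]
P=onz(ct,(c+0.5)/4-0.5,10)[:,:2].astype(np.float32)
r=cv2.minAreaRect(P);print(r);bx=cv2.boxPoints(r);print(bx)
hull=cv2.convexHull(P)[:,0]
E
```

```text
((514.6511840820312, 130.39163208007812), (113.35600280761719, 195.80665588378906), 17.721651077270508)
[[430.86166  206.39673 ]
 [490.46384   19.881767]
 [598.4407    54.386536]
 [538.8385   240.90149 ]]
```

View pics/mask.png

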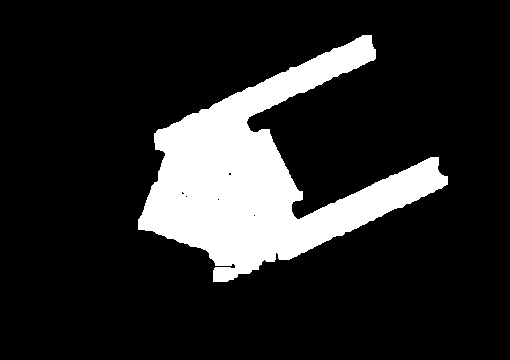

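```bash
python3 - <<'E'
from workcell import bot, eyes
from h import *
ct=eyes.get_calibration('top')
t=cv2.imread('pics/top0.png');g=cv2.cvtColor(t,cv2.COLOR_BGR2GRAY)
B=cv2.resize(g,None,fx=4,fy=4,interpolation=cv2.INTER_CUBIC)
poly=np.array([(85,265),(160,235),(335,165),(590,40),(715,270),(440,410),(200,520)])
pm=np.zeros_like(B);cv2.fillPoly(pm,[np.int32((poly/5.5+[300,155])*4)],1)
for th in (95,105):
    m=(B<th).astype(np.uint8)*pm
    m=cv2.morphologyEx(m,cv2.MORPH_OPEN,np.ones((5,5)))
    m=cv2.morphologyEx(m,cv2.MORPH_CLOSE,np.ones((25,25)))
    n,l,st,_=cv2.connectedComponentsWithStats(m);m=(l==1+np.argmax(st[1:,4])).astype(np.uint8)
    cv2.imwrite(f'pics/mask{th}.png',m[640:1000,1240:1750]*255)
    c=max(cv2.findContours(m,0,1)[0],key=cv2.contourArea)[:,0,:]
    P=onz(ct,(c+0.5)/4-0.5,10)[:,:2].astype(np.float32)
    r=cv2.minAreaRect(P);print(r);bx=cv2.boxPoints(r);print(bx)
E
```

```text
((509.5405578613281, 147.59149169921875), (112.60115051269531, 249.63442993164062), 17.179222106933594)
[[418.8856   250.21103 ]
 [492.61804   11.713905]
 [600.19556   44.971954]
 [526.4631   283.4691  ]]
((509.7901611328125, 147.74143981933594), (114.32804107666016, 251.19801330566406), 17.187728881835938)
[[418.06406  250.83925 ]
 [492.2939    10.859308]
 [601.51624   44.64363 ]
 [527.2864   284.62357 ]]
```

View pics/mask105.png

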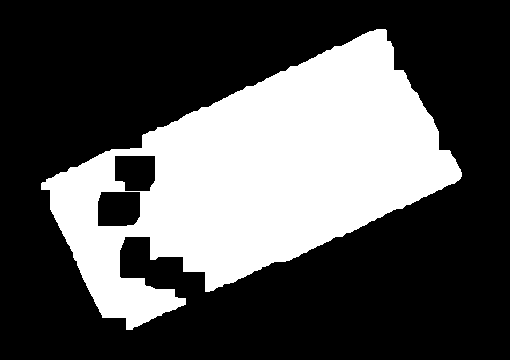

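arm_command --series '[85,29,-19,0,0,0,-0.1,85,29,-19,0,0,0,-0.1,85,29,-19,0,0,0,-0.1,85,29,-19,0,0,0,-0.1,85,29,-19,0,0,0,-0.1,85,29,-19,0,0,0,-0.1,85,29,-19,0,0,0,-0.1,85,29,-19,0,0,0,-0.1,85,29,-19,0,0,0,-0.1,85,29,-19,0,0,0,-0.1,85,0,0,0,0,0,0,85,0,0,0,0,0,0]' --grip_force 25

```text
time: 1.35
tcp_pos: [453.3, 412.9, 231.0]
orientation: [-0.0, 0.591, 0.807, -0.0]
force: [-0.9, 1.2, 0.7]
finger_gap: 0.998
```

```bash
python3 - <<'E'
from workcell import bot, eyes
from h import *
import pickle
s=bot.observe();print(s['time'],s['q'],s['tcp_pos'],s['orientation'],s['force'],s['finger_gap'])
out={}
for n in ('wrist','top','scene'):
    c=eyes.get_calibration(n);im=eyes.camera(n);cv2.imwrite(f'pics/{n}1.png',im[:,:,::-1]);out[n]=c
print(-np.array(out['wrist']['R']).T@out['wrist']['t'])
pickle.dump(out,open('cal1.pkl','wb'))
E
```

```text
1.35 [-1.00668704  0.30552255  0.24241409  1.50831918 -0.07423103  1.33734308
 -0.45168768] [453.29287258 412.85483822 230.9778852 ] [-1.93294809e-05  5.91015336e-01  8.06660272e-01 -2.80477561e-04] [-0.88311668  1.18909016  0.68456522] 0.9977740370136825
[433.11567144 478.98405906 373.07032743]
```

View pics/wrist1.png

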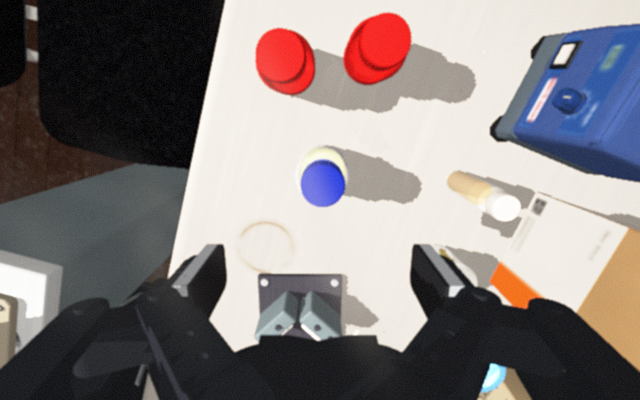

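```bash
python3 - <<'E'
from h import *
import pickle
cal=pickle.load(open('cal1.pkl','rb'))
def cap(im,box):
    x0,y0,x1,y1=box; h=cv2.cvtColor(im,cv2.COLOR_BGR2HSV)
    m=cv2.inRange(h,(112,120,60),(128,255,255)); k=np.zeros_like(m);k[y0:y1,x0:x1]=m[y0:y1,x0:x1]
    c=max(cv2.findContours(k,0,1)[0],key=cv2.contourArea); return c[:,0,:]
w=cv2.imread('pics/wrist1.png')
c=cap(w,(280,140,370,220));print(cv2.boundingRect(c),cv2.minEnclosingCircle(c))
for z in (96,98):
    P=onz(cal['wrist'],c,z)[:,:2].astype(np.float32);print(cv2.minEnclosingCircle(P),cv2.fitEllipse(P))
T=cap(cv2.imread('pics/top1.png'),(250,215,295,260)) 
print(len(T))
# cap axis midpoint two-view
wc=cap(cv2.imread('pics/scene1.png'),(280,200,340,250));print(cv2.boundingRect(wc))
cv2.imwrite('pics/wz.png',cv2.resize(w[110:250,240:400],None,fx=4,fy=4,interpolation=cv2.INTER_CUBIC))
# plate V-end corners
print(onz(cal['wrist'],[[258,275],[341,275],[264,282],[334,282]],10))
E
```

```text
(302, 161, 43, 45) ((322.5, 183.0), 22.455610275268555)
((457.00958251953125, 416.8663330078125), 21.107389450073242) ((457.34942626953125, 416.70916748046875), (37.99041748046875, 41.15320587158203), 16.372709274291992)
((456.83709716796875, 417.3147277832031), 20.95504379272461) ((457.17449951171875, 417.15869140625), (37.716190338134766, 40.85614776611328), 16.372711181640625)Traceback (most recent call last):
  File "<stdin>", line 12, in <module>
  File "<stdin>", line 7, in cap
ValueError: max() iterable argument is empty
```

```bash
python3 - <<'E'
from h import *
import pickle
cal=pickle.load(open('cal1.pkl','rb'))
w=cv2.imread('pics/wrist1.png')
cv2.imwrite('pics/wz.png',cv2.resize(w[130:230,260:390],None,fx=6,fy=6,interpolation=cv2.INTER_CUBIC))
t=cv2.imread('pics/top0.png');
cv2.imwrite('pics/tz.png',cv2.resize(t[215:255,245:295],None,fx=12,fy=12,interpolation=cv2.INTER_CUBIC))
print(onz(cal['wrist'],[[258,275],[341,275],[264,282],[334,282]],10))
ct=cal['top'];print('topcam',-ct['R'].T@ct['t'])
E
```

```text
[[421.45214152 255.15118848  10.        ]
 [524.7975226  287.80865944  10.        ]
 [431.56492177 247.54947814  10.        ]
 [519.31767421 275.2814581   10.        ]]
topcam [ 321.84600985  320.37470894 1057.70377871]
```

View pics/wz.png

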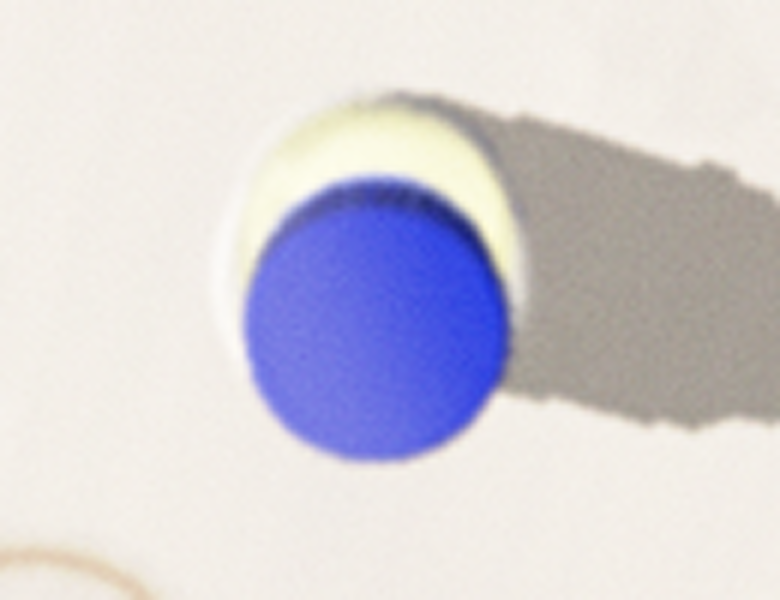

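View pics/tz.png

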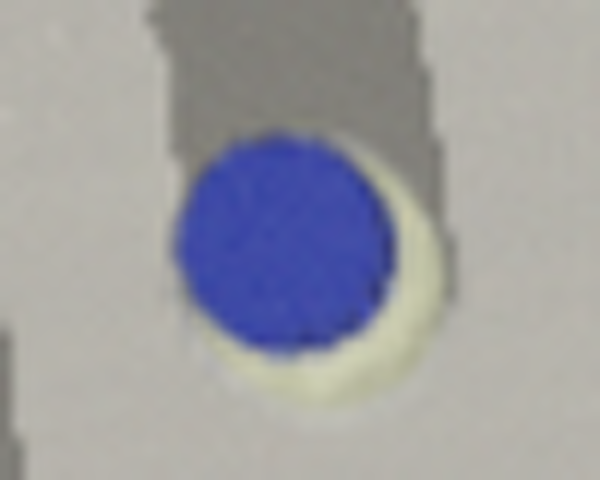

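View pics/top1.png

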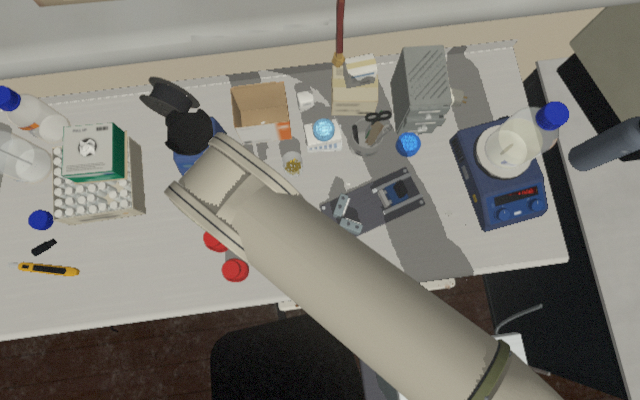

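```bash
python3 - <<'E'
from h import *
import pickle
cal=pickle.load(open('cal1.pkl','rb'))
print(onz(cal['wrist'],[[322.4,184.6]],97),onz(cal['top'],[[268.4,234.8]],97),two(cal['wrist'],[322.4,184.6],cal['top'],[268.4,234.8]))
E
```

```text
[[457.09441488 415.9931758   97.        ]] [[455.72319    413.11956235  97.        ]] (array([457.46267455, 413.95269193,  87.69488122]), np.float64(0.8884194090999312))
```

arm_command --series '[85,3,1.5,0,0,0,0,85,0,0,-30,0,0,0,85,0,0,-30,0,0,0,85,0,0,-30,0,0,0,85,0,0,-30,0,0,0,85,0,0,-25,0,0,0,85,0,0,-15,0,0,0,85,0,0,-8,0,0,0,85,0,0,0,0,0,0]' --grip_force 25

```text
time: 2.4
tcp_pos: [455.7, 415.0, 62.9]
orientation: [-0.0, 0.59, 0.807, -0.0]
force: [-0.7, 0.1, 0.5]
finger_gap: 0.995
```

arm_command --series '[30,0,0,0,0,0,0,30,0,0,0,0,0,0,30,0,0,0,0,0,0,30,0,0,0,0,0,0,30,0,0,0,0,0,0,30,0,0,0,0,0,0,30,0,0,0,0,0,0,30,0,0,0,0,0,0,30,0,0,0,0,0,0,30,0,0,0,0,0,0]' --grip_force 25

```text
time: 3.4
tcp_pos: [456.4, 415.4, 64.3]
orientation: [0.0, 0.591, 0.807, 0.001]
force: [0.3, -0.8, 6.4]
finger_gap: 0.485
```

```bash
python3 - <<'E'
from workcell import bot, eyes
from h import *
s=bot.observe();print(s)
for n in ('wrist','scene'):
    im=eyes.camera(n);cv2.imwrite(f'pics/{n}2.png',im[:,:,::-1])
E
```

```text
{'time': 3.4, 'q': array([-0.98594532,  0.45714589,  0.21942648,  1.67462626, -0.11313359,
        1.02056521, -0.42226666]), 'qd': array([ 0.00045925, -0.0007348 ,  0.00021016,  0.00102156,  0.00020231,
       -0.00254106,  0.00068629]), 'joint_torque': array([-4.14638012e-02, -6.05992270e+01,  4.69037354e+00, -3.19102585e+01,
        5.15259895e-02, -3.45261209e-01, -5.17991357e-03]), 'tcp_pos': array([456.40123497, 415.38251579,  64.34010731]), 'orientation': array([4.77716252e-05, 5.90681122e-01, 8.06904657e-01, 8.27772643e-04]), 'force': array([ 0.30482288, -0.81202114,  6.39510883]), 'moment': array([-0.14864107,  0.21271097,  0.03653432]), 'finger_gap': 0.48527236712357225}
```

View pics/wrist2.png

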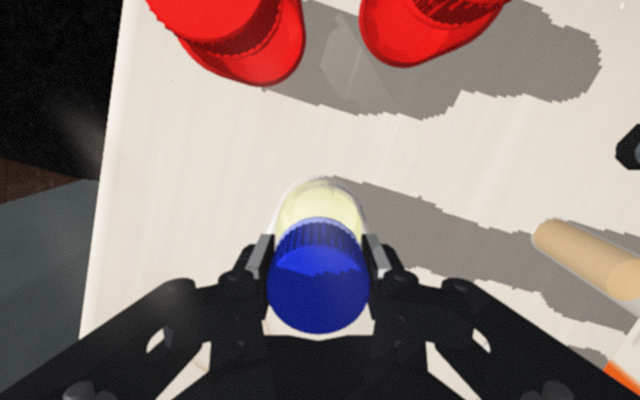

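View pics/scene2.png

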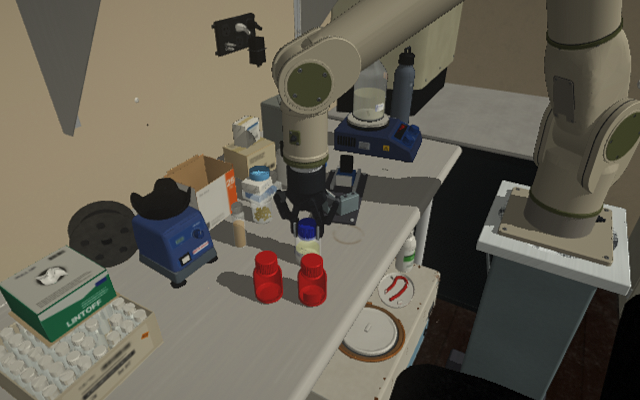

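arm_command --series '[30,0,0,10,0,0,0,30,0,0,20,0,0,0,30,0,0,25,0,0,0,30,0,0,25,0,0,0,30,0,0,20,0,0,0,30,0,-15,0,0,0,0,30,6,-28,0,0,0,0,30,7,-30,0,0,0,0,30,7,-30,0,0,0,0,30,7,-30,0,0,0,0,30,7,-30,0,0,0,0,30,7,-30,0,0,0,0,30,5,-30,0,0,0,0,30,0,-20,0,0,0,0,30,0,0,0,0,0,0,30,0,0,0,0,0,0]'

```text
time: 5.1
tcp_pos: [501.2, 170.8, 162.5]
orientation: [-0.0, 0.591, 0.807, -0.0]
force: [1.0, 0.6, -1.9]
finger_gap: 0.481
```

```bash
python3 - <<'E'
from workcell import bot, eyes
from h import *
import pickle
s=bot.observe();print(s['q'],s['tcp_pos'],s['force'],s['finger_gap'])
out={}
for n in ('wrist','scene','top'):
    out[n]=eyes.get_calibration(n);im=eyes.camera(n);cv2.imwrite(f'pics/{n}3.png',im[:,:,::-1])
pickle.dump(out,open('cal3.pkl','wb'))
print(bot.observe()['time'])
E
```

```text
[-0.74432536  0.17361778  0.36626181  1.82068068 -0.06774363  1.16069105
 -0.05031756] [501.20089133 170.84918472 162.45554572] [ 1.04033609  0.62819062 -1.94574946] 0.4813739865893232
5.25
```

View pics/wrist3.png

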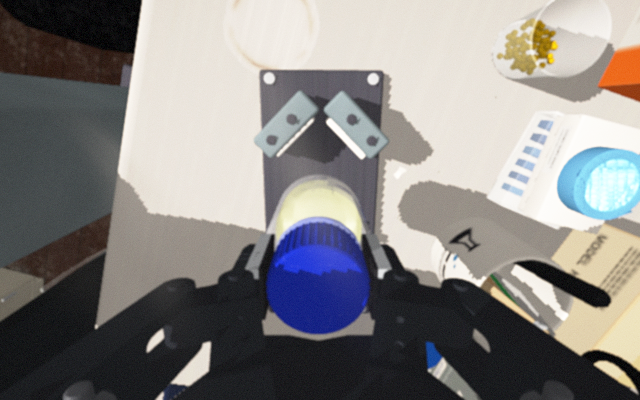

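View pics/scene3.png

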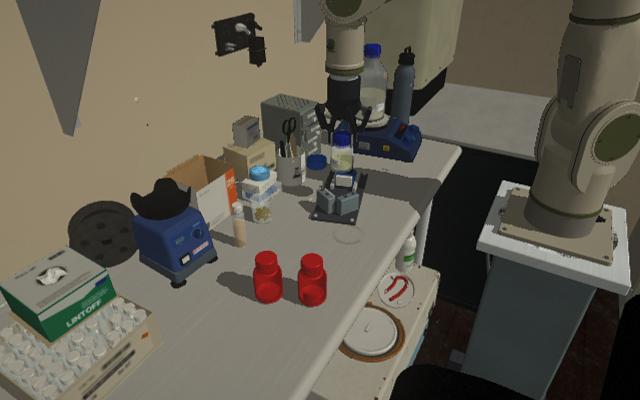

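View pics/top3.png

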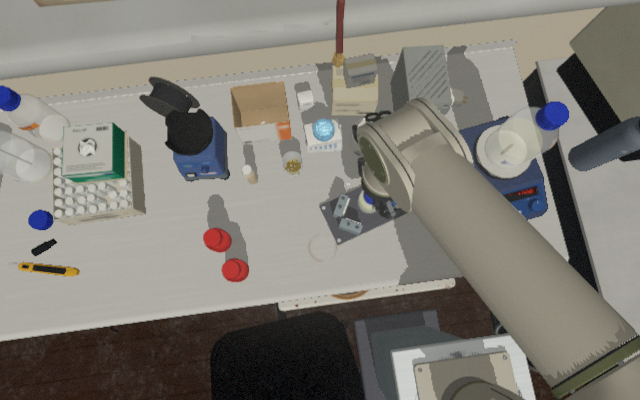

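```bash
python3 - <<'E'
from h import *
import pickle
cal=pickle.load(open('cal3.pkl','rb'));c=cal['wrist']
w=cv2.imread('pics/wrist3.png')
cv2.imwrite('pics/wz3.png',cv2.resize(w[55:180,240:405],None,fx=4.8,fy=4.8,interpolation=cv2.INTER_CUBIC))
cv2.imwrite('pics/wz3b.png',cv2.resize(w[170:345,230:410],None,fx=4,fy=4,interpolation=cv2.INTER_CUBIC))
E
```

```text
(no output)
```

View pics/wz3.png

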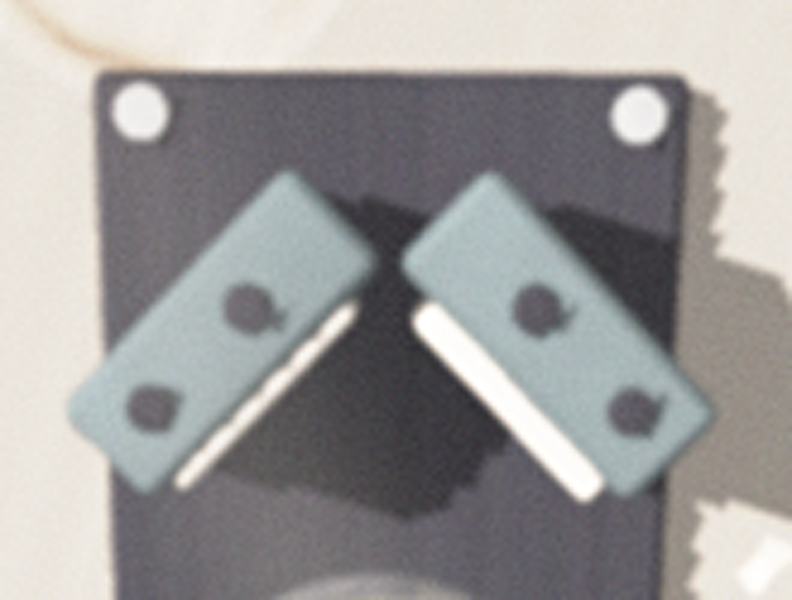

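View pics/wz3b.png

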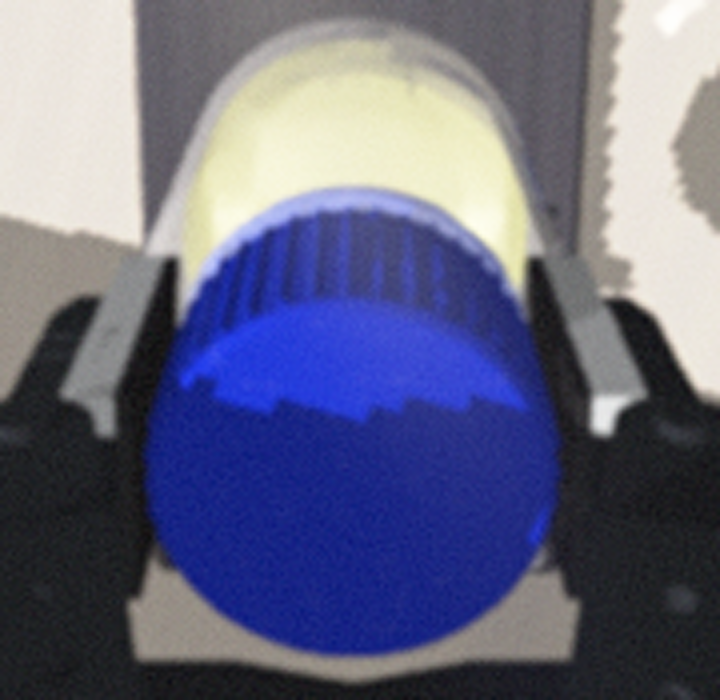

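```bash
python3 - <<'E'
from h import *
import pickle
cal=pickle.load(open('cal3.pkl','rb'));c=cal['wrist']
K=onz(c,[[259.8,69.6],[383.3,70.9]],10);print(K)
B=onz(c,[[269,77.9],[372.9,78.1]],11);print(B)
L=K[0]-K[1];print('angle of -right->left',np.degrees(np.arctan2(L[1],L[0])),np.linalg.norm(L))
th=np.radians(107.2);ex=np.array([np.cos(th),np.sin(th)]);ey=np.array([-ex[1],ex[0]])
o=K[:,:2].mean(0)-76*ex;print('origin',o)
cap=onz(c,[[318,289.1]],195.5)[0];print('cap',cap)
for O in (o,np.array([494.9,195.5])):
    d=cap[:2]-O;print('cap in clamp',d@ex,d@ey)
    d=np.array([501.2,170.8])-O;print('tcp in clamp',d@ex,d@ey)
# cheek pads: top z 56?, line endpoints in crop
pts=np.array([[350,305],[180,488],[380,262],[150,492],[418,318],[588,500],[402,258],[625,492]])/4.8+[240,55]-0.4
P=onz(c,pts,56)[:,:2]-o
for p in P: print(np.round([p@ex,p@ey],1), 'dist to L face n', round(p@(ex+ey)/2**.5,1),'R',round(p@(ex-ey)/2**.5,1))
E
```

```text
[[421.90552642 252.73185042  10.        ]
 [526.39749089 284.50431123  10.        ]]
[[431.6274326  248.4727179   11.        ]
 [519.5638114  275.98660313  11.        ]]
angle of -right->left -163.08726305703323 109.21565777817543
origin [496.62532046 196.0169253 ]
cap [501.89416709 170.81811652 195.5       ]
cap in clamp -25.62991714366817 2.418275422955092
tcp in clamp -25.441952668223024 3.086755428765131
cap in clamp -25.64630073514452 0.6172551489071324
tcp in clamp -25.458336259699376 1.2857351547171714
[36.2  7.2] dist to L face n 30.7 R 20.5
[ 6.4 35.5] dist to L face n 29.6 R -20.6
[42.9  2.3] dist to L face n 32.0 R 28.7
[ 5.7 40.6] dist to L face n 32.7 R -24.7
[34.2 -3.9] dist to L face n 21.5 R 26.9
[  4.7 -32.7] dist to L face n -19.8 R 26.4
[43.6 -1.2] dist to L face n 30.0 R 31.6
[  6.1 -38.8] dist to L face n -23.1 R 31.7
```

arm_command --series '[30,0,0,-15,0,0,0,30,0,0,-25,0,0,0,30,0,0,-20,0,0,0,30,0,0,-12,0,0,0,30,0,0,-8,0,0,0,30,0,0,-4,0,0,0,30,0,0,-2,0,0,0,30,0,0,-1,0,0,0,30,0,0,-1,0,0,0,30,0,0,0,0,0,0,30,0,0,0,0,0,0]'

```text
time: 6.35
tcp_pos: [502.1, 172.0, 75.6]
orientation: [0.0, 0.591, 0.807, 0.0]
force: [-0.0, -0.7, -2.7]
finger_gap: 0.489
```

```bash
python3 - <<'E'
from workcell import bot, eyes
from h import *
s=bot.observe();print(s['tcp_pos'],s['force'],s['moment'],s['finger_gap'])
im=eyes.camera('wrist');cv2.imwrite('pics/wrist4.png',im[:,:,::-1])
im=eyes.camera('scene');cv2.imwrite('pics/scene4.png',cv2.resize(im[100:240,270:410,::-1],None,fx=4,fy=4))
E
```

```text
[502.11113312 171.97324712  75.59711028] [-0.01174257 -0.67754459 -2.67091761] [0.00949808 0.01214434 0.03628583] 0.4893846958061403
```

View pics/wrist4.png

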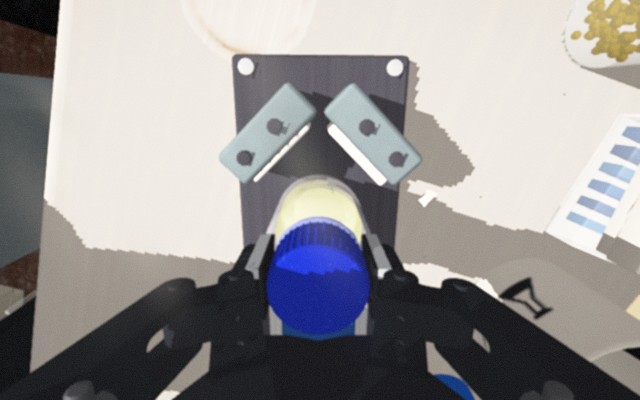

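View pics/scene4.png

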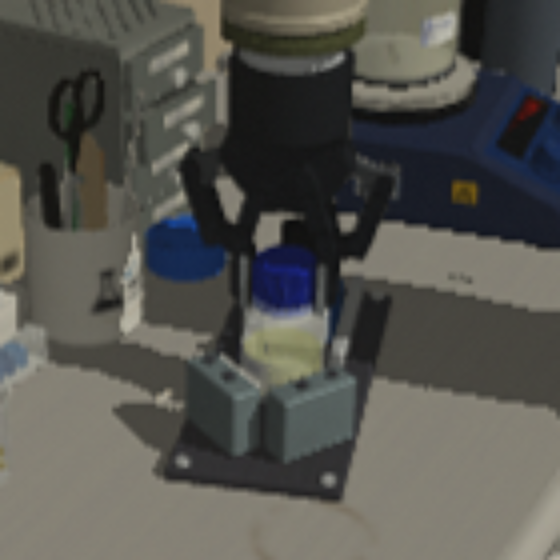

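arm_command --series '[30,0,0,-0.7,0,0,0,30,0,0,-0.7,0,0,0,30,0,0,0,0,0,0,30,0,0,0,0,0,0]'

```text
time: 6.85
tcp_pos: [502.2, 172.0, 74.3]
orientation: [0.0, 0.591, 0.807, 0.0]
force: [-2.3, -0.9, 4.2]
finger_gap: 0.485
```

arm_command --series '[48,0,0,0,0,0,0,55,0,0,0,0,0,0,65,0,0,0,0,0,0,75,0,0,0,0,0,0,75,0,0,0,0,0,0,75,0,0,0,0,0,0,75,0,0,10,0,0,0,75,0,0,25,0,0,0,75,0,0,30,0,0,0,75,0,0,30,0,0,0,75,0,0,0,0,0,0,75,0,0,0,0,0,0]'

```text
time: 8.05
tcp_pos: [502.3, 172.1, 169.9]
orientation: [0.0, 0.591, 0.807, 0.001]
force: [-0.0, 0.5, 0.3]
finger_gap: 0.879
```

```bash
python3 - <<'E'
from workcell import bot, eyes
from h import *
import pickle
s=bot.observe();print(s['tcp_pos'],s['force'],s['moment'],s['finger_gap'])
pickle.dump(eyes.get_calibration('wrist'),open('cal5.pkl','wb'))
im=eyes.camera('wrist');cv2.imwrite('pics/wrist5.png',im[:,:,::-1])
im=eyes.camera('scene');cv2.imwrite('pics/scene5.png',cv2.resize(im[100:240,270:410,::-1],None,fx=4,fy=4))
E
```

```text
[502.31440916 172.10514395 169.90779604] [-0.00440378  0.48328392  0.27180937] [-0.03587369 -0.01043656  0.02339244] 0.8793109917418755
```

View pics/wrist5.png

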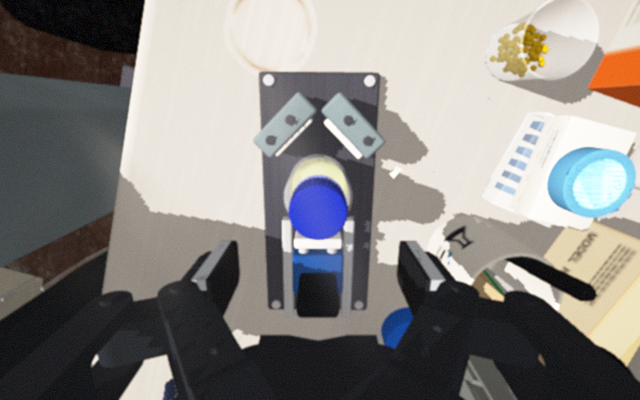

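View pics/scene5.png

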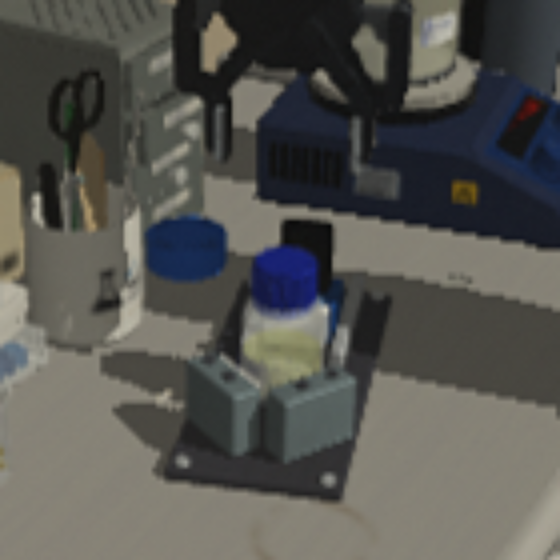

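arm_command --series '[60,8.5,-26.7,0,0,0,0,40,8.5,-26.7,0,0,0,0,20,8.5,-26.7,0,0,0,0,0,8.5,-26.7,0,0,0,0,0,8.5,-26.7,0,0,0,0,0,0,0,0,0,0,0,0,0,0,0,0,0,0,0,0,0,0,0,0,0]'

```text
time: 8.95
tcp_pos: [543.9, 39.4, 168.3]
orientation: [-0.0, 0.59, 0.807, -0.0]
force: [-0.3, 0.7, 0.1]
finger_gap: 0.004
```

```bash
python3 - <<'E'
from workcell import bot, eyes
from h import *
import pickle
s=bot.observe();print(s['tcp_pos'],s['q'],s['force'],s['finger_gap'])
pickle.dump(eyes.get_calibration('wrist'),open('cal6.pkl','wb'))
im=eyes.camera('wrist');cv2.imwrite('pics/wrist6.png',im[:,:,::-1])
im=eyes.camera('scene');cv2.imwrite('pics/scene6.png',cv2.resize(im[100:240,270:410,::-1],None,fx=4,fy=4))
E
```

```text
[543.93370345  39.44450974 168.29518707] [-0.56814233  0.20924677  0.46870731  1.77872988 -0.10192632  1.17864759
  0.23920044] [-0.30577773  0.74694987  0.1014192 ] 0.004072652200762865
```

View pics/wrist6.png

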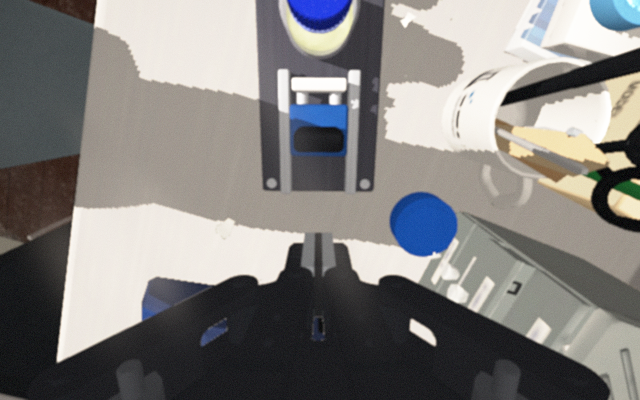

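View pics/scene6.png

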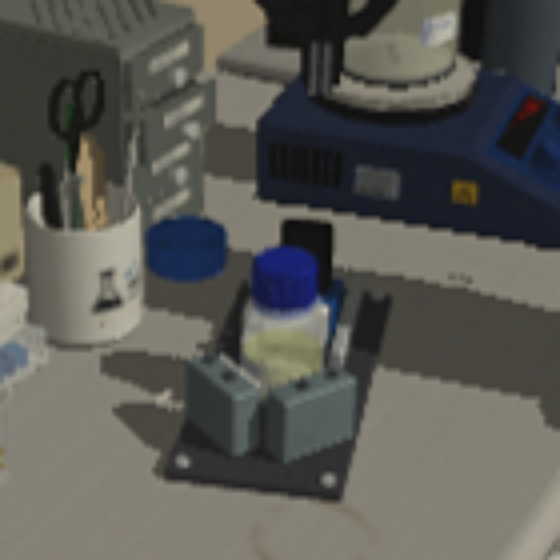

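```bash
python3 - <<'E'
from workcell import eyes
from h import *
import pickle
ct=eyes.get_calibration('top');c=pickle.load(open('cal6.pkl','rb'))
print('cab front bottom (top cam)',onz(ct,[[398,135],[441,125]],5))
print('cab wrist low edge z0..', onz(c,[[459,215],[425,285]],0),onz(c,[[459,215],[425,285]],100))
P=onz(c,[[296,127],[343,127],[296,152],[343,152],[320,153]],91)[:,:2]
th=np.radians(107.2);ex=np.array([np.cos(th),np.sin(th)]);ey=np.array([-ex[1],ex[0]])
for O in ([496.6,196],[494.9,195.5]):
    print([np.round([(p-O)@ex,(p-O)@ey],1) for p in P], [((np.array([543.9,39.4])-O)@ex).round(1),((np.array([543.9,39.4])-O)@ey).round(1)])
N=onz(c,[[292,77],[347,77]],49)[:,:2];print([((p-[495.8,195.8])@ex,(p-[495.8,195.8])@ey) for p in N])
E
```

```text
cab front bottom (top cam) [[689.67107636  47.63332233   5.        ]
 [702.38796601 -72.57931836   5.        ]]
cab wrist low edge z0.. [[697.94750755  47.12636704   0.        ]
 [696.38350712 -40.82400973   0.        ]] [[641.83582642  65.91122717 100.        ]
 [640.77564755   6.29287362 100.        ]]
[array([-107.1,   16.1]), array([-106.8,  -16.3]), array([-124.3,   16.3]), array([-124.1,  -16.8]), array([-124.9,   -0.6])] [np.float64(-163.6), np.float64(1.1)]
[array([-107.1,   14.4]), array([-106.9,  -18.1]), array([-124.4,   14.6]), array([-124.1,  -18.6]), array([-124.9,   -2.4])] [np.float64(-163.6), np.float64(-0.6)]
[(np.float64(-70.93490129090448), np.float64(20.975226663234633)), (np.float64(-70.61147046847569), np.float64(-22.422375662647745))]
```

arm_command --series '[0,0,0,-30,0,0,0,0,0,0,-30,0,0,0,0,0,0,-28,0,0,0,0,0,0,-15,0,0,0,0,0,0,-10,0,0,0,0,-3,9.6,0,0,0,0,0,-2,6.4,0,0,0,0,0,0,0,0,0,0,0,0,0,0,0,0,0]'

```text
invalid input
```

arm_command --series '[0,-0.9,2.9,0,0,0,0,0,-0.9,2.9,0,0,0,0,0,-0.6,1.9,0,0,0,0,0,-0.6,1.9,0,0,0,0,0,-0.6,1.9,0,0,0,0,0,-0.6,1.9,0,0,0,0]'

```text
time: 9.65
tcp_pos: [540.2, 52.0, 168.9]
orientation: [0.0, 0.591, 0.807, 0.0]
force: [0.4, 0.5, 0.2]
finger_gap: -0.004
```

arm_command --series '[0,0,0,-25,0,0,0,0,0,0,-30,0,0,0,0,0,0,-28,0,0,0,0,0,0,-18,0,0,0,0,0,0,-12,0,0,0,0,0,0,0,0,0,0,0,0,0,0,0,0,0]'

```text
time: 10.35
tcp_pos: [540.7, 51.8, 56.6]
orientation: [0.0, 0.591, 0.807, 0.0]
force: [0.8, -0.8, 0.5]
finger_gap: 0.006
```

```bash
python3 - <<'E'
from workcell import bot, eyes
from h import *
s=bot.observe();print(s['tcp_pos'],s['q'],s['force'],s['finger_gap'])
im=eyes.camera('wrist');cv2.imwrite('pics/wrist7.png',im[:,:,::-1])
im=eyes.camera('scene');cv2.imwrite('pics/scene7.png',cv2.resize(im[100:240,270:410,::-1],None,fx=4,fy=4))
E
```

```text
[540.67275221  51.80448435  56.58789177] [-0.55337319  0.33986824  0.43589116  1.88787427 -0.1739083   0.95005171
  0.26904317] [ 0.75127705 -0.82514786  0.46737434] 0.006140891312247405
```

View pics/wrist7.png

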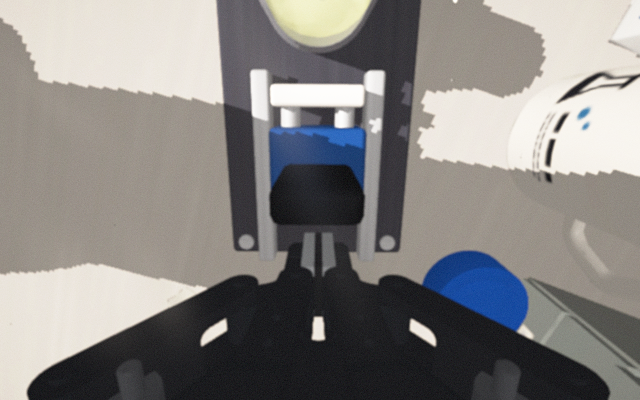

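View pics/scene7.png

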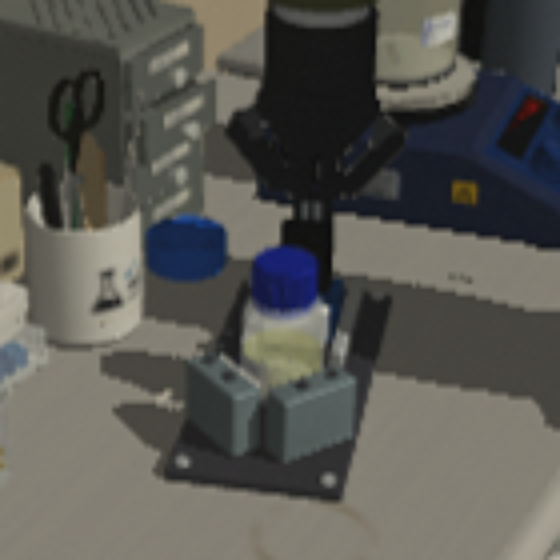

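arm_command --series '[0,-0.9,2.87,0,0,0,0,0,-0.9,2.87,0,0,0,0,0,-0.9,2.87,0,0,0,0,0,-0.6,1.9,0,0,0,0,0,-0.6,1.9,0,0,0,0,0,-0.6,1.9,0,0,0,0]'

```text
time: 11.05
tcp_pos: [536.1, 65.1, 56.0]
orientation: [0.001, 0.591, 0.807, -0.0]
force: [3.6, -9.6, -0.8]
finger_gap: 0.0
```

arm_command --series '[0,-0.6,1.9,0,0,0,0,0,-0.6,1.9,0,0,0,0,0,-0.6,1.9,0,0,0,0]'

```text
time: 11.35
tcp_pos: [534.8, 69.3, 56.0]
orientation: [0.001, 0.592, 0.806, -0.001]
force: [3.3, -9.1, -2.2]
finger_gap: -0.005
```

arm_command --series '[0,-0.6,1.9,0,0,0,0,0,-0.6,1.9,0,0,0,0]'

```text
time: 11.55
tcp_pos: [533.6, 73.1, 56.1]
orientation: [0.001, 0.592, 0.806, -0.001]
force: [4.3, -8.4, -1.4]
finger_gap: -0.001
```

arm_command --series '[0,-0.6,1.9,0,0,0,0,0,-0.6,1.9,0,0,0,0]'

```text
time: 11.75
tcp_pos: [532.4, 76.9, 56.0]
orientation: [0.001, 0.592, 0.806, -0.001]
force: [4.2, -7.4, -2.3]
finger_gap: -0.001
```

arm_command --series '[0,-0.6,1.9,0,0,0,0,0,-0.6,1.9,0,0,0,0]'

```text
time: 11.95
tcp_pos: [531.3, 80.7, 56.0]
orientation: [0.001, 0.592, 0.806, -0.0]
force: [4.4, -9.3, -1.4]
finger_gap: 0.001
```

arm_command --series '[0,-0.6,1.9,0,0,0,0,0,-0.6,1.9,0,0,0,0,0,-0.45,1.43,0,0,0,0,0,-0.45,1.43,0,0,0,0,0,-0.45,1.43,0,0,0,0]'

```text
time: 12.45
tcp_pos: [528.8, 88.5, 56.0]
orientation: [0.002, 0.592, 0.806, -0.001]
force: [4.9, -9.0, -1.2]
finger_gap: 0.006
```

arm_command --series '[0,-0.45,1.43,0,0,0,0,0,-0.45,1.43,0,0,0,0,0,-0.45,1.43,0,0,0,0]'

```text
time: 12.75
tcp_pos: [527.5, 92.8, 56.0]
orientation: [0.002, 0.592, 0.806, -0.001]
force: [4.3, -9.2, -1.8]
finger_gap: 0.0
```

```bash
python3 - <<'E'
from workcell import bot, eyes
from h import *
import pickle
s=bot.observe();print(s['tcp_pos'],s['q'],s['force'],s['finger_gap'])
pickle.dump(eyes.get_calibration('wrist'),open('cal8.pkl','wb'))
im=eyes.camera('wrist');cv2.imwrite('pics/wrist8.png',im[:,:,::-1])
im=eyes.camera('scene');cv2.imwrite('pics/scene8.png',cv2.resize(im[100:240,270:410,::-1],None,fx=4,fy=4))
E
```

```text
[527.51100955  92.77894031  56.02445355] [-0.62421729  0.3226812   0.41933779  1.90762523 -0.15647363  0.94211405
  0.17238003] [ 4.32387613 -9.22005875 -1.76004844] 2.176835644814886e-05
```

View pics/wrist8.png

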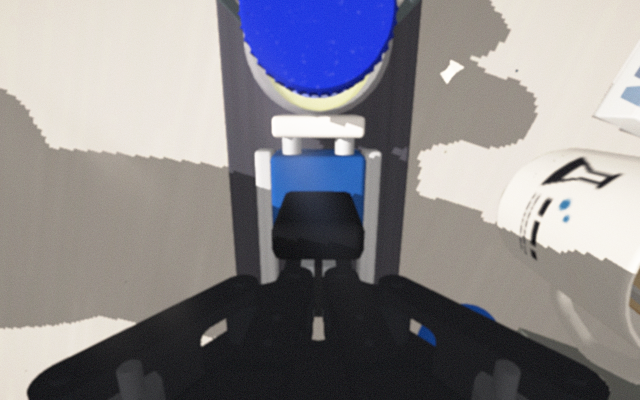

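View pics/scene8.png

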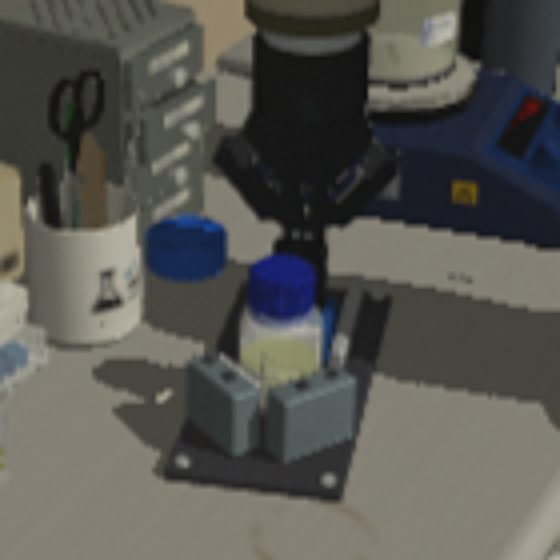

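```bash
python3 - <<'E'
from h import *
import pickle
c=pickle.load(open('cal8.pkl','rb'))
th=np.radians(107.2);ex=np.array([np.cos(th),np.sin(th)]);ey=np.array([-ex[1],ex[0]]);O=np.array([495.8,195.8])
for uv,z in (([319,116],49),([319,193],91),([319,96],107)):
    p=onz(c,[uv],z)[0,:2]-O;print(p@ex,p@ey)
E
```

```text
-42.237111175144506 -0.6792474938665085
-67.7348280025593 -0.6194314473121082
-35.28494591544795 -0.40286837183111
```

arm_command --series '[0,-0.45,1.43,0,0,0,0,0,-0.45,1.43,0,0,0,0,0,-0.45,1.43,0,0,0,0,0,-0.3,0.96,0,0,0,0]'

```text
time: 13.25
tcp_pos: [525.9, 98.1, 56.0]
orientation: [0.002, 0.592, 0.806, -0.001]
force: [4.6, -9.0, -2.3]
finger_gap: 0.003
```

arm_command --series '[0,-0.3,0.96,0,0,0,0,0,-0.3,0.96,0,0,0,0]'

```text
time: 13.45
tcp_pos: [525.3, 100.0, 56.0]
orientation: [0.002, 0.592, 0.806, -0.0]
force: [4.8, -10.0, -2.3]
finger_gap: 0.002
```

arm_command --series '[0,-0.3,0.96,0,0,0,0,0,-0.15,0.48,0,0,0,0,0,-0.15,0.48,0,0,0,0]'

```text
time: 13.75
tcp_pos: [524.7, 101.9, 56.0]
orientation: [0.002, 0.592, 0.806, -0.0]
force: [4.7, -9.5, -1.4]
finger_gap: 0.003
```

arm_command --series '[0,-0.15,0.48,0,0,0,0,0,-0.15,0.48,0,0,0,0]'

```text
time: 13.95
tcp_pos: [524.4, 102.9, 56.0]
orientation: [0.002, 0.592, 0.806, -0.0]
force: [4.6, -9.4, -1.9]
finger_gap: 0.004
```

arm_command --series '[0,-0.15,0.48,0,0,0,0,0,-0.15,0.48,0,0,0,0]'

```text
time: 14.15
tcp_pos: [524.1, 103.8, 56.0]
orientation: [0.002, 0.592, 0.806, -0.0]
force: [5.5, -9.5, -1.4]
finger_gap: -0.0
```

arm_command --series '[0,-0.15,0.48,0,0,0,0,0,-0.15,0.48,0,0,0,0]'

```text
time: 14.35
tcp_pos: [523.9, 104.4, 56.0]
orientation: [0.002, 0.592, 0.806, -0.001]
force: [6.3, -11.4, -1.7]
finger_gap: 0.003
```

arm_command --series '[0,-0.15,0.48,0,0,0,0,0,0,0,0,0,0,0]'

```text
time: 14.55
tcp_pos: [523.8, 104.9, 56.0]
orientation: [0.002, 0.592, 0.806, -0.001]
force: [6.1, -10.1, -2.2]
finger_gap: 0.002
```

```bash
python3 - <<'E'
from workcell import bot, eyes
from h import *
import pickle
s=bot.observe();print(s['tcp_pos'],s['force'])
im=eyes.camera('scene');cv2.imwrite('pics/scene9.png',cv2.resize(im[100:240,270:410,::-1],None,fx=4,fy=4))
im=eyes.camera('top');cv2.imwrite('pics/top9.png',cv2.resize(im[155:255,300:440,::-1],None,fx=5.5,fy=5.5))
E
```

```text
[523.75493933 104.9093569   56.02277086] [  6.08415298 -10.12176334  -2.15433449]
```

View pics/scene9.png

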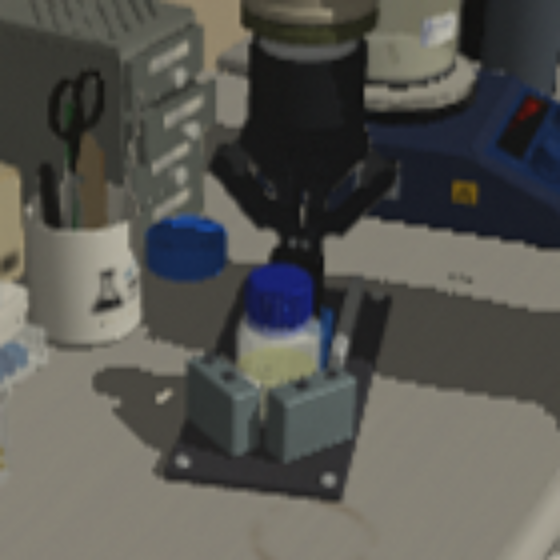

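View pics/top9.png

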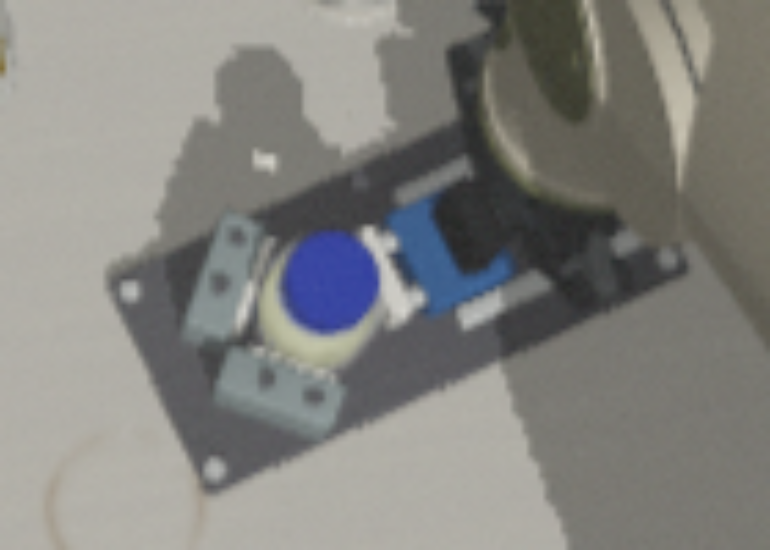

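arm_command --series '[0,-0.15,0.48,0,0,0,0,0,0,0,0,0,0,0]'

```text
time: 14.85
tcp_pos: [523.6, 105.3, 56.0]
orientation: [0.002, 0.592, 0.806, -0.001]
force: [5.0, -10.3, -2.2]
finger_gap: 0.0
```

arm_command --series '[0,-0.15,0.48,0,0,0,0,0,0,0,0,0,0,0]'

```text
time: 15.05
tcp_pos: [523.5, 105.7, 56.0]
orientation: [0.002, 0.592, 0.806, -0.001]
force: [7.6, -10.6, -2.6]
finger_gap: 0.0
```

arm_command --series '[0,-0.15,0.48,0,0,0,0,0,0,0,0,0,0,0]'

```text
time: 15.25
tcp_pos: [523.5, 105.9, 56.1]
orientation: [0.002, 0.592, 0.806, -0.001]
force: [6.0, -10.2, -2.1]
finger_gap: -0.002
```

arm_command --series '[0,-0.15,0.48,0,0,0,0,0,0,0,0,0,0,0]'

```text
time: 15.45
tcp_pos: [523.4, 106.2, 56.0]
orientation: [0.002, 0.592, 0.806, -0.001]
force: [6.0, -12.3, -2.5]
finger_gap: -0.003
```

arm_command --series '[0,-0.15,0.48,0,0,0,0,0,0,0,0,0,0,0]'

```text
time: 15.65
tcp_pos: [523.3, 106.4, 56.0]
orientation: [0.002, 0.592, 0.806, -0.001]
force: [7.7, -12.7, -2.9]
finger_gap: -0.001
```

```bash
python3 - <<'E'
from workcell import bot, eyes
from h import *
import pickle
for i in range(6):
    s=bot.observe();print(s['time'],s['tcp_pos'].round(2),s['force'].round(2),s['moment'].round(2), (s['force'][:2]@[.2957,-.9553]).round(2))
    im=eyes.camera('top' if i%2 else 'scene')
cv2.imwrite('pics/top10.png',cv2.resize(im[180:245,330:420,::-1],None,fx=8,fy=8))
E
```

```text
15.65 [523.29 106.39  56.03] [  7.66 -12.7   -2.89] [-2.59 -1.29 -0.06] 14.4
15.7 [523.3  106.42  56.04] [  6.6  -12.44  -2.43] [-2.51 -1.3  -0.05] 13.84
15.75 [523.29 106.39  56.05] [  5.86 -12.86  -1.58] [-2.57 -1.29 -0.06] 14.02
15.8 [523.32 106.42  56.05] [  7.06 -13.37  -2.3 ] [-2.6  -1.33 -0.07] 14.86
15.85 [523.32 106.39  56.05] [  6.68 -12.44  -2.29] [-2.53 -1.33 -0.01] 13.85
15.9 [523.31 106.41  56.05] [  6.69 -12.91  -2.64] [-2.54 -1.32 -0.  ] 14.31
```

View pics/top10.png

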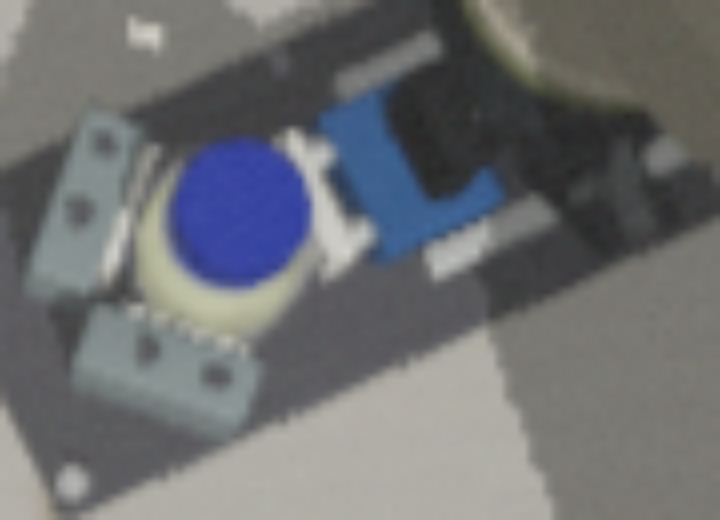

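arm_command --series '[0,-0.15,0.48,0,0,0,0,0,-0.15,0.48,0,0,0,0,0,0,0,0,0,0,0,0,0,0,0,0,0,0]'

```text
time: 16.35
tcp_pos: [523.2, 106.9, 56.1]
orientation: [0.002, 0.592, 0.806, -0.001]
force: [6.8, -14.1, -1.8]
finger_gap: 0.0
```

```bash
python3 - <<'E'
from workcell import bot, eyes
from h import *
A=[]
for i in range(8):
    s=bot.observe();A.append(np.r_[s['tcp_pos'],s['force'],s['moment'],s['force'][:2]@[.2957,-.9553]])
    im=eyes.camera('scene')
print(s['time'],np.mean(A,0).round(2),np.std(A,0).round(2))
E
```

```text
16.7 [ 5.2316e+02  1.0686e+02  5.6060e+01  7.0800e+00 -1.4350e+01 -2.2200e+00
 -2.9000e+00 -1.4400e+00 -4.0000e-02  1.5800e+01] [0.01 0.02 0.01 0.3  0.45 0.52 0.02 0.03 0.04 0.4 ]
```

arm_command --series '[0,-0.1,0.33,0,0,0,0,0,-0.1,0.33,0,0,0,0,0,0,0,0,0,0,0,0,0,0,0,0,0,0]'

```text
time: 17.15
tcp_pos: [523.1, 107.1, 56.1]
orientation: [0.003, 0.592, 0.806, -0.001]
force: [8.2, -15.3, -2.2]
finger_gap: -0.004
```

```bash
python3 - <<'E'
from workcell import bot, eyes
from h import *
A=[]
for i in range(8):
    s=bot.observe();A.append(np.r_[s['tcp_pos'],s['force'],s['moment'],s['force'][:2]@[.2957,-.9553]])
    im=eyes.camera('scene')
print(s['time'],np.mean(A,0).round(2),np.std(A,0).round(2))
E
```

```text
17.5 [ 5.2306e+02  1.0713e+02  5.6060e+01  7.7000e+00 -1.5860e+01 -2.5000e+00
 -3.1600e+00 -1.5300e+00 -6.0000e-02  1.7430e+01] [0.02 0.01 0.01 0.38 0.48 0.41 0.03 0.02 0.04 0.49]
```

```bash
python3 - <<'E'
from workcell import bot, eyes
import cv2
cv2.imwrite('pics/top11.png',eyes.camera('top')[:,:,::-1])
cv2.imwrite('pics/scene11.png',eyes.camera('scene')[:,:,::-1])
E
```

arm_command --series '[0,0.3,-0.95,0,0,0,0,0,0.3,-0.95,0,0,0,0,0,0.3,-0.95,0,0,0,0,0,0.6,-1.9,0,0,0,0,0,0.6,-1.9,0,0,0,0,0,1.5,-4.8,0,0,0,0,0,3,-9.5,0,0,0,0,0,3,-9.5,0,0,0,0,0,0,0,0,0,0,0]'

```text
time: 18.55
tcp_pos: [531.4, 79.4, 56.0]
orientation: [0.0, 0.592, 0.806, -0.0]
force: [0.2, -0.9, 0.8]
finger_gap: -0.002
```

arm_command --series '[0,0,0,20,0,0,0,0,0,0,30,0,0,0,0,0,0,30,0,0,0,0,0,0,30,0,0,0,0,6,-20,0,0,0,0,0,8,-25,0,0,0,0,0,0,0,0,0,0,0,0,0,0,0,0,0,0]'

```text
time: 19.35
tcp_pos: [544.9, 36.3, 165.8]
orientation: [-0.0, 0.591, 0.807, 0.0]
force: [0.2, -0.1, 0.4]
finger_gap: -0.006
```

```bash
python3 - <<'E'
from workcell import bot, eyes
from h import *
import pickle
s=bot.observe();print(s['time'],s['tcp_pos'],s['force'])
c=eyes.get_calibration('wrist');pickle.dump(c,open('cal12.pkl','wb'))
w=eyes.camera('wrist')[:,:,::-1];cv2.imwrite('pics/wrist12.png',w)
t=eyes.camera('top')[:,:,::-1];cv2.imwrite('pics/top12.png',t)
s2=eyes.camera('scene')[:,:,::-1];cv2.imwrite('pics/scene12.png',s2)
a=cv2.imread('pics/top11.png')
cr=lambda i:cv2.resize(i[180:245,330:420],None,fx=4.4,fy=4.4,interpolation=cv2.INTER_CUBIC)
cv2.imwrite('pics/cmp.png',np.hstack([cr(a),cr(t)]))
E
```

```text
19.35 [544.85293747  36.25560591 165.84429261] [ 0.17634675 -0.08929466  0.43795236]
```

View pics/cmp.png

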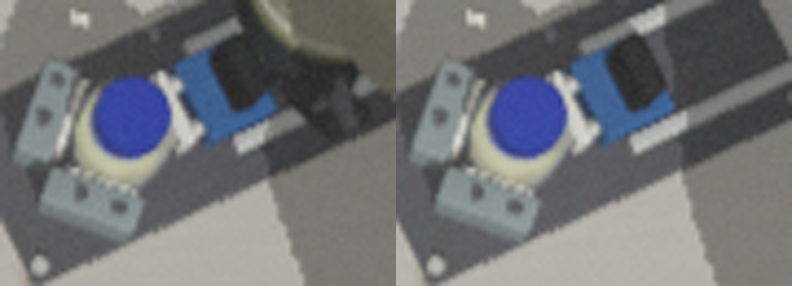

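View pics/wrist12.png

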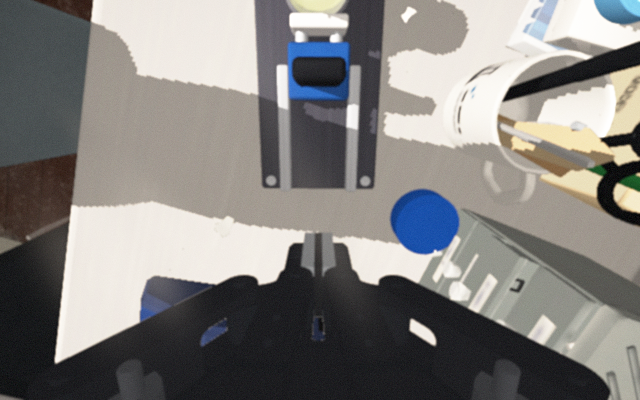

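View pics/scene12.png

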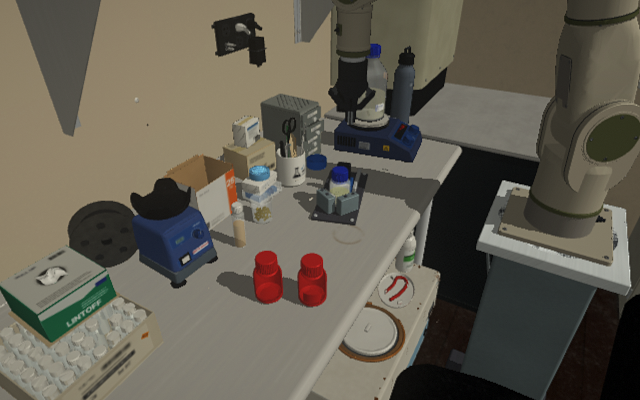

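arm_command --series '[0,0,0,30,0,0,0,0,0,0,30,0,0,0,0,-8,26,0,0,0,0,0,-8,26,0,0,0,0,0,-8,26,0,0,0,0,0,-4,13,0,0,0,0,0,0,0,0,0,0,0,0,0,0,0,0,0,0]'

```text
time: 20.3
tcp_pos: [517.1, 126.7, 225.9]
orientation: [0.0, 0.591, 0.807, -0.0]
force: [-0.7, -1.6, 0.2]
finger_gap: 0.002
```

```bash
python3 - <<'E'
from workcell import bot, eyes
from h import *
import pickle
s=bot.observe();print(s['time'],s['tcp_pos'],s['force'])
c=eyes.get_calibration('wrist');pickle.dump(c,open('cal13.pkl','wb'));print(-c['R'].T@c['t'])
w=eyes.camera('wrist')[:,:,::-1];cv2.imwrite('pics/wrist13.png',w)
th=np.radians(107.2);ex=np.array([np.cos(th),np.sin(th)]);O=np.array([495.8,195.8])
p=proj(c,[[495.8,195.8,40]])[0].astype(int);print(p)
x0=max(0,p[0]-70);y0=max(0,p[1]-60)
cv2.imwrite('pics/wz13.png',cv2.resize(w[y0:y0+120,x0:x0+150],None,fx=5,fy=5,interpolation=cv2.INTER_CUBIC));print(x0,y0)
E
```

```text
20.3 [517.13329056 126.7261411  225.87670658] [-0.67208659 -1.56197531  0.24941502]
[496.8800238  192.83103722 367.9787167 ]
[317 104]
247 44
```

View pics/wz13.png

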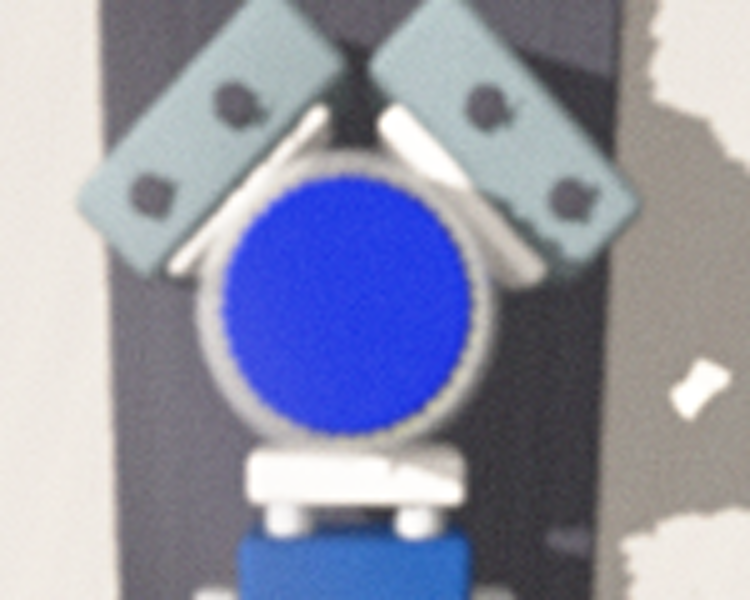

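```bash
python3 - <<'E'
from h import *
import pickle
th=np.radians(107.2);ex=np.array([np.cos(th),np.sin(th)]);O=np.array([495.8,195.8])
for f,k,r0,r1 in (('wrist5','cal5',225,275),('wrist6','cal6',65,115),('wrist12','cal12',5,55),('wrist13','cal13',125,165)):
    im=cv2.imread(f'pics/{f}.png').astype(float);c=pickle.load(open(k+'.pkl','rb'))
    cols=slice(316,324)
    R=im[r0:r1,cols].mean(1)
    print(f);print([(r0+i,*R[i].astype(int)) for i in range(0,r1-r0)] )
E
```

```text
wrist5
[(225, np.int64(214), np.int64(84), np.int64(72)), (226, np.int64(214), np.int64(83), np.int64(71)), (227, np.int64(215), np.int64(85), np.int64(72)), (228, np.int64(214), np.int64(84), np.int64(72)), (229, np.int64(214), np.int64(82), np.int64(68)), (230, np.int64(215), np.int64(83), np.int64(71)), (231, np.int64(214), np.int64(81), np.int64(69)), (232, np.int64(215), np.int64(83), np.int64(70)), (233, np.int64(215), np.int64(83), np.int64(70)), (234, np.int64(213), np.int64(81), np.int64(68)), (235, np.int64(215), np.int64(82), np.int64(70)), (236, np.int64(215), np.int64(82), np.int64(68)), (237, np.int64(213), np.int64(77), np.int64(64)), (238, np.int64(208), np.int64(93), np.int64(83)), (239, np.int64(212), np.int64(155), np.int64(156)), (240, np.int64(233), np.int64(232), np.int64(237)), (241, np.int64(243), np.int64(248), np.int64(251)), (242, np.int64(246), np.int64(249), np.int64(251)), (243, np.int64(245), np.int64(248), np.int64(250)), (244, np.int64(245), np.int64(247), np.int64(250)), (245, np.int64(245), np.int64(247), np.int64(250)), (246, np.int64(245), np.int6
[... 7821 characters left out ...]
64(148), np.int64(86), np.int64(49)), (152, np.int64(175), np.int64(101), np.int64(53)), (153, np.int64(189), np.int64(110), np.int64(58)), (154, np.int64(194), np.int64(113), np.int64(59)), (155, np.int64(194), np.int64(113), np.int64(60)), (156, np.int64(193), np.int64(113), np.int64(59)), (157, np.int64(192), np.int64(112), np.int64(60)), (158, np.int64(192), np.int64(111), np.int64(59)), (159, np.int64(194), np.int64(113), np.int64(62)), (160, np.int64(192), np.int64(112), np.int64(60)), (161, np.int64(193), np.int64(113), np.int64(61)), (162, np.int64(194), np.int64(113), np.int64(61)), (163, np.int64(194), np.int64(114), np.int64(62)), (164, np.int64(193), np.int64(112), np.int64(62))]
```

```bash
python3 - <<'E'
from h import *
import pickle
th=np.radians(107.2);ex=np.array([np.cos(th),np.sin(th)]);O=np.array([495.8,195.8])
for k,a,b in (('cal6',77.0,104.4),('cal12',12.4,41.7),('cal13',135.0,151.2),('cal13',135,150.2)):
    c=pickle.load(open(k+'.pkl','rb'))
    n=(onz(c,[[320,a]],49)[0,:2]-O)@ex;q=(onz(c,[[320,b]],42)[0,:2]-O)@ex;print(k,n,q,n-q)
from workcell import bot;print(bot.observe()['time'])
E
```

```text
cal6 -70.77022839027696 -91.44764070427969 20.677412314002737
cal12 -29.30998440038673 -47.85644071760071 18.546456317213984
cal13 -29.420315019407443 -46.706724877783564 17.28640985837612
cal13 -29.420315019407443 -45.661695234220325 16.24138021481288
20.35
```

```bash
python3 - <<'E'
from workcell import bot, eyes
from h import *
a=cv2.imread('pics/scene0.png');b=cv2.imread('pics/scene12.png')
d=cv2.absdiff(a,b)[195:255,228:252].max(2);print('vial region diff px>40:',(d>40).sum())
print(bot.observe()['time']);print(bot.finish_job())
E
```

```text
vial region diff px>40: 57
20.35
the job is handed in; nothing more can be done
None
```

```bash
python3 - <<'E'
import cv2,numpy as np
a=cv2.imread('pics/scene0.png');b=cv2.imread('pics/scene12.png')
f=lambda i:cv2.resize(i[185:260,215:275],None,fx=6,fy=6,interpolation=cv2.INTER_CUBIC)
cv2.imwrite('pics/v.png',np.hstack([f(a),f(b)]))
E
```

```text
(no output)
```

View pics/v.png

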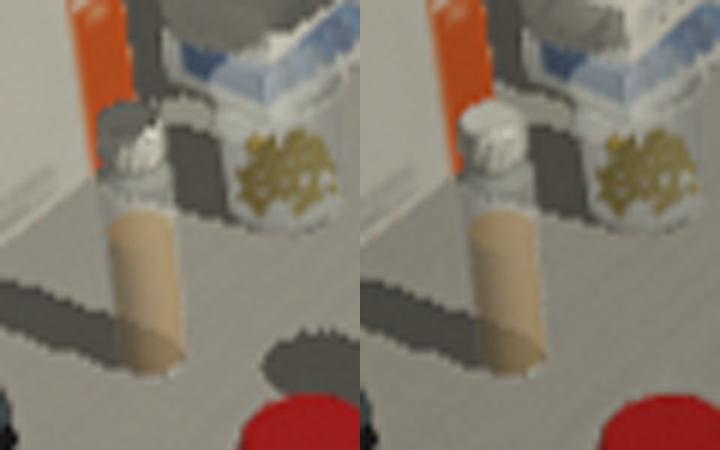

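The bottle is standing clamped against both faces of the V, with a squeeze of about 8 N. I handed the job in at 20.4 s; it reports no verdict.

**What I did:** I gripped the blue-capped bottle by its cap and stood it on the plate near clamp x = -25. After letting go, I pushed the jaw handle from behind with closed fingers, in small steps, then backed off and went clear.

**Last checks:**
- **Seating:** the wrist view from above shows the bottle upright, its body touching both pads and the nose plate.
- **Squeeze by force:** the final push averaged 17.4 N. Less about 9.1 N of drag measured while the jaw slid freely, that leaves about 8.3 N.
- **Squeeze by spring:** comparing pictures before and after, the nose had given about 2.1 mm, or about 8.5 N. A second, steeper view gave 3.4 to 4.4 mm (14 to 18 N). I put less weight on it because the jaw's edge is blurred there, and because the force readings don't support it.
- **After letting go of the jaw:** top views from before and after backing off show no movement of the jaw or bottle.
- **Vial:** an automatic picture comparison flagged 57 changed pixels around it. An enlarged crop, viewed after hand-in, showed only the arm's shadow gone; the vial stands where it was.
- **Refused move:** one command was rejected as invalid, so the next one ran with the fingers still high above the clamp. It touched nothing, and I lowered from there.

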